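# Slide the trivet through to the kettle

### The arm

A 6-joint arm with a two-finger parallel gripper is mounted at the origin on the work surface. World frame = base frame: x ahead of the robot, y to its left, z up, the work surface at z = 0. Lengths are in m, angles in rad, forces in N, time in s.
With the tool pointing down it reaches from about 0.35 to 0.975 m from the base axis. Payload 4.9 kg.
Tool frame: the origin (TCP) lies midway between the tips of the shut fingers; the grasp point (between the pads) lies 19 mm behind it; z points along the fingers, y is the line along which they close (so a half turn about z gives the same grasp; the last joint's range is limited). The gripper opens to 85 mm and grips with 20 to 120 N. Pads are 22 mm wide; open, the fingers measure 114 mm over their backs; the gripper's body (76 mm by 85 mm) begins 54 mm behind the grasp point. The pads swing forward as they close: fully open they stand 13 mm farther back than shut.
Start: joints at [-1.26, 0.053, 1.613, -0, 1.476, -0.119], TCP at [0.26, -0.568, 0.231] pointing down, gripper open.
Joint ranges: [-3.01, 3.01], [-1.01, 2.22], [0.06, 2.58], [-1.02, 4.17], [0.09, 2.62], [-3.14, 3.14]. Speed limits (rad/s): [2.57, 2.57, 3.14, 3.14, 3.14, 3.14].

### API

Orientations are given as a rotation vector (axis times angle).
In Python, from station import ctrl gives the robot as it stands. The module is installed in compiled form; this text tells all that it offers.
- The arm moves only by the shell command python3 -m handwheel 'ROWS' [OPENING] [FORCE]. ROWS is JSON, a list of rows, each a list of 2 entries, a list of its own where there are three numbers: the shift along the tool's x, y, z in cm, then the turn, a rotation vector about the tool's x, y, z in rad. In form: [[[tx, ty, tz], [ax, ay, az]], ...]. A call has 1 to 5 rows; each row is the pose to reach, as a shift and turn from the pose commanded when the call began, along the tool's axes at that moment; what a row does not reach only later rows make up. A row lasts 1/8 s, in which the tool goes at most 62.5 mm and 10.7 degrees, less where a joint would pass 70% of its speed; a pose out of reach is approached as far as the arm can. A call with a gripper value outside its range is refused whole. OPENING is the gripper's target within -1 to 1 (shut at 1, half-way at 0, fully open at -1), set as the call begins (- or left out, the last holds). The fingers move at their own pace and stop on an object; FORCE is the grip in N (left out, the last holds). Time passes only in rows, so rows that repeat a pose let the fingers close. It gives the time, the measured TCP pose, the force, the opening and the grip force at its end, in the units of the state.
- ctrl.get_obs(): the state, without advancing time (a new reading comes with each control period).
- ctrl.get_image(name): name is "scene" or "side" or "wrist"; returns the picture (420x560x3 uint8, blue, green, red); there is no depth.
- ctrl.calibration(name): a dict with "fx", "fy", "cx", "cy" (pixels), "R" (3x3) and "t" (3): a world point X has camera coordinates R X + t. Camera axes: x right, y down, z forward; pixel columns grow to the right and rows downward; lengths in m; the calibration is good to about 2 mm. The wrist camera is an equidistant fisheye: a pixel r from the principal point sees the ray r / f radians off the axis. A picture is of the moment at which its call begins: read the wrist's pose just before it. calibration takes no time and is no camera call; for the wrist camera it gives the pose at the moment of the call.
- ctrl.finish_job(): hands the job in; it is judged then, once.
Trained networks look in the newest picture that a camera, given by its name, has taken for a name from the list of things; names that differ only in an ending like _2 or _b are one class to them, and where a whole thing is asked for, a point or a joint stands for the part that bears it (a point fixed in the world has none). Each returns a list of dicts, best first, with "score" (0 to 1); they miss things now and then, are a little off and sometimes report something else, mostly with a low value. They report only what shows in the picture. A call takes as long as a camera call. They do not tell look-alikes from the thing itself.
- ctrl.look_for(camera, query): "position" ([column, row] in pixels, amid what is visible of it).
- ctrl.landmark_of(camera, query): "position" ([column, row] in pixels: a listed point, or the origin of a listed thing).
The state is a dict: "t": time; "q": joint angles; "dq": joint speeds; "effort": joint torques, N m; "tool_pos": TCP position; "tool_rot": TCP orientation; "contact_force": force on the tool from outside, world axes, zero at the start; "wrist_torque": the same for the moment, N m; "opening": finger opening in m; "grip_force": force on a finger pad.
Only numpy, scipy, OpenCV 4.12 (cv2) and the standard library are available. Lean on these libraries where they do the work, as an engineer would, in place of code of your own. Each camera call takes 0.05 s, during which the arm holds its last target. There are 200 camera calls.

### The job

Push the trivet with the fingertips through the narrow gap between the little bin and the canister's wooden foot, out of the other side, and on until it lies wholly clear of the gap and right beside the kettle (touching it or within about 15 mm). Keep the trivet flat on the shelf, never lifting it, and do not shift the kettle or disturb anything else.

Things in the scene. Friction and masses are not known exactly. Their poses are not given: they have to be found in the camera images.
- trivet: Dark grey silicone trivet, a stiff flat square plate 120 x 120 mm, 15 mm thick, corners rounded at 12 mm radius, about 0.25 kg, loose and lying flat on the white shelf at z = 0. Origin: centre of its underside; x and y axes parallel to its sides, z up. Starts left or right of the gap, off its centre line, up to 25 degrees from square.
- kettle: Stainless kettle standing on the other side of the gap, loose, about 0.9 kg. Its lower body is a round cylinder of radius 70 mm up to 50 mm height, narrowing above; the handle's top is 212 mm high and the spout reaches 105 mm from the axis at 100 to 140 mm height, towards the kettle's own +x. Origin: centre of its underside.
- bin: Little lidded plastic bin, fixed to the shelf, robot's side of the gap: 110 mm (its x) by 100 mm (its y), 69 mm high, hinged flap facing the robot (-x). Origin: centre of its underside. Its flat far face (+x side, 55 mm from the origin) is one wall of the gap.
- canister: Tall glass canister with a steel twist cap, standing in a square wooden foot fixed to the shelf on the far side of the gap; turned as the bin is. Foot 110 mm (x) by 100 mm (y), 35 mm high; glass radius 45 mm; top of cap 211 mm high. Origin: centre of the foot's underside. The foot's flat near face (-x side, 55 mm from the origin) is the other wall of the gap.
- gap (a point): Nominal centre of the gap on the shelf surface (z = 0), 65.5 mm beyond the bin's far face, turned as the bin is: x across the gap from bin to canister, y along the gap (the trivet travels to +y or -y, wherever the kettle stands). The gap is 129 to 133 mm wide and 100 mm long (y -50 to +50 mm); a square-on trivet is wholly out beyond 110 mm from here.
- teapot: Mustard yellow ceramic teapot, about 124 mm high, radius 65 mm, a bystander beyond the work. Origin: centre of its underside.
- mug: White mug, radius 40 mm, 90 mm high, a bystander beyond the work. Origin: centre of its underside.
- tea_tin: Round tea tin, radius 35 mm, 90 mm high, a bystander beyond the work. Origin: centre of its underside.
There are look-alikes about, which are no part of the job. What is meant by the trivet is not turquoise or yellow, and is the larger of those in its own colour.

How it is judged:
On the way:
1. the trivet is inside the gap, between the bin and the canister's foot (x of trivet in the frame of gap between -0.02 and 0.02 m and y of trivet in the frame of gap between -0.03 and 0.03 m), for 0.1 s.
At the end, for the whole second after the job is handed in: The trivet lies flat and still on the shelf, its centre at least 108 mm along the gap from the gap's centre (wholly out of it), its centre within 160 mm of the kettle's axis (its edge near or against the kettle), and the kettle stands upright within 12 mm of where it was ((y of trivet in the frame of gap above 0.108 m or y of trivet in the frame of gap below -0.108 m) and horizontal distance between trivet and kettle below 0.16 m and height (world z) of trivet below 0.004 m and angle between each of trivet, kettle's own z axis and vertical below 0.05 rad and linear speed of each of trivet, kettle below 0.01 m/s and distance of kettle from where it was at the start of the episode below 0.012 m); the robot touches nothing.
It fails at once if the trivet is lifted or tipped off the shelf (height (world z) of trivet above 0.01 m or angle between trivet's own z axis and vertical above 0.17 rad).
It fails at once if the kettle is shoved (distance of kettle from where it was at the start of the episode above 0.015 m).
It fails at once if the teapot, mug or tea tin is disturbed (distance of any of teapot, mug, tea_tin from where it was at the start of the episode above 0.015 m).
It fails at once if the robot knocks hard against the bin or the canister (contact force between any of the arm, the fingers and bin above 15 N or contact force between any of the arm, the fingers and canister above 15 N).
It also fails if it takes over 72 s, if anything falls off the work surface, if the arm or the gripper's body presses on something with over 40 N, if the wrist force passes 120 N, or if a joint passes its speed limit or range.

## Working session

There is one attempt and no reset: what is moved stays moved. The work goes in short steps, Python scripts to look and compute and a shell command to move; the robot and the scene stay as the last step left them, time stands still between calls to the robot, and variables do not carry over. Pictures are saved under pics/ and viewed, at most 10 in all, crops included, and the job is handed in when it is done.

```bash
mkdir -p pics
cat > h.py <<'E'
from station import ctrl
import numpy as np, cv2
def ray(cam,uv):
    c=ctrl.calibration(cam);R=np.array(c["R"]);t=np.array(c["t"])
    d=np.array([(uv[0]-c["cx"])/c["fx"],(uv[1]-c["cy"])/c["fy"],1.])
    if cam=="wrist":
        r=np.hypot(d[0],d[1]);d=np.array([d[0]/r*np.sin(r),d[1]/r*np.sin(r),np.cos(r)]) if r>0 else d
    return -R.T@t, R.T@d
def onz(cam,uv,z=0):
    o,d=ray(cam,uv);return o+d*(z-o[2])/d[2]
def proj(cam,X):
    c=ctrl.calibration(cam);p=np.array(c["R"])@X+np.array(c["t"])
    return np.array([c["fx"]*p[0]/p[2]+c["cx"],c["fy"]*p[1]/p[2]+c["cy"]])
E
python3 - <<'E'
from h import *
o=ctrl.get_obs();print(o['t'],o['tool_pos'],o['tool_rot'],o['opening'])
ims=[]
for c in("scene","side"):
    im=ctrl.get_image(c);cv2.imwrite(f"pics/{c}0.png",im)
    k=ctrl.calibration(c);print(c,-np.array(k["R"]).T@np.array(k["t"]))
    for n in("trivet","kettle","bin","canister","gap","teapot","mug","tea_tin"):
        for r in ctrl.landmark_of(c,n)[:4]:
            print(c,n,round(r["score"],2),np.round(r["position"],1),np.round(onz(c,r["position"]),3)[:2])
E
```

```text
0.0 [ 0.26023394 -0.56755952  0.23004527] [-3.06732456e+00 -6.69486538e-01  2.89027974e-04] 0.0854644511030462
scene [ 1.44225833 -0.05752015  0.68333056]
scene trivet 0.89 [423.  182.2] [0.393 0.454]
scene trivet 0.86 [339.1 176.8] [0.325 0.249]
scene trivet 0.75 [378.9 215.3] [0.514 0.298]
scene trivet 0.63 [429.5 249.7] [0.657 0.364]
scene kettle 0.96 [151.6 242.4] [ 0.522 -0.225]
scene bin 0.55 [260.2 197.4] [0.385 0.033]
scene canister 0.88 [274.4 256.9] [0.621 0.036]
scene gap 0.59 [378.8 213.8] [0.508 0.299]
scene teapot 0.89 [307.7 310.4] [0.786 0.075]
scene tea_tin 0.76 [152.  319.2] [ 0.757 -0.211]
scene tea_tin 0.53 [258.5 197. ] [0.383 0.029]
scene tea_tin 0.27 [274.3 254.5] [0.613 0.037]
side [0.98648278 0.62876681 0.61927327]
side trivet 0.61 [361.2 291.2] [0.512 0.314]
side trivet 0.61 [451.1 306.2] [0.399 0.453]
side trivet 0.57 [329.9 345.8] [0.655 0.367]
side kettle 0.66 [223.7 184.9] [ 0.522 -0.21 ]
side bin 0.76 [315.7 207.3] [0.385 0.038]
side canister 0.94 [240.3 244.2] [0.629 0.035]
side teapot 0.79 [189.5 284.9] [0.787 0.076]
side mug 0.91 [164.8 245.1] [ 0.773 -0.074]
side tea_tin 0.6 [148.  216.8] [ 0.759 -0.203]
side tea_tin 0.38 [193.5 285.5] [0.781 0.083]
```

View pics/scene0.png

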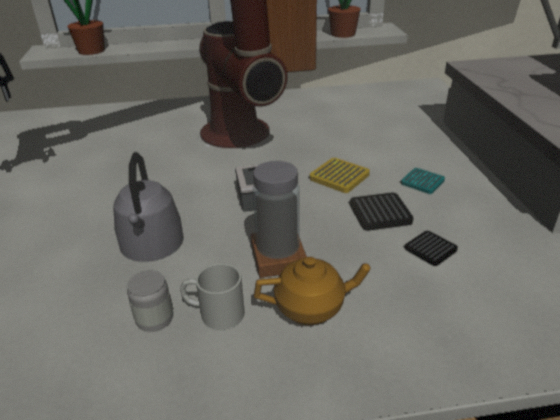

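View pics/side0.png

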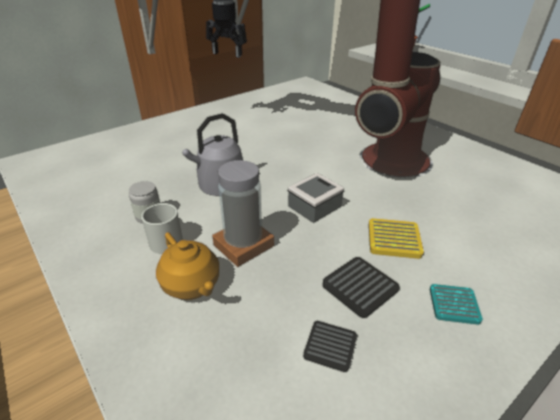

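Candidates for the trivet are the large dark plate (scene 380,211 / side 361,287), the small dark plate (431,248 / 330,345), the yellow plate (339,175) and the turquoise plate (423,180). I choose the large dark one and will check it in a crop. The bin (side 316,198) and the canister's foot (side 243,240) form the gap, and the kettle stands beyond at -y.

Run:
```python
import cv2,numpy as np
a=cv2.imread("pics/scene0.png");b=cv2.imread("pics/side0.png")
r=lambda i,x,y,w,h:cv2.resize(i[y:y+h,x:x+w],(400,300),interpolation=cv2.INTER_CUBIC)
cv2.imwrite("pics/c1.png",np.vstack([np.hstack([r(a,330,180,120,90),r(b,300,240,120,90)]),np.hstack([r(a,220,155,160,120),r(b,200,160,160,120)])]))
for im,x,y in((a,380,211),(b,361,286)):
    print(im[y-25:y+26:3,x].mean(1).round().astype(int))
```

```text
[131 129 126  50  50  39  46  60  43  38  62  58  31  27  57 128 131]
[57 70 86 54 88 66 61 91 53 70 89 53 74 88 49 70 52]
```

View pics/c1.png

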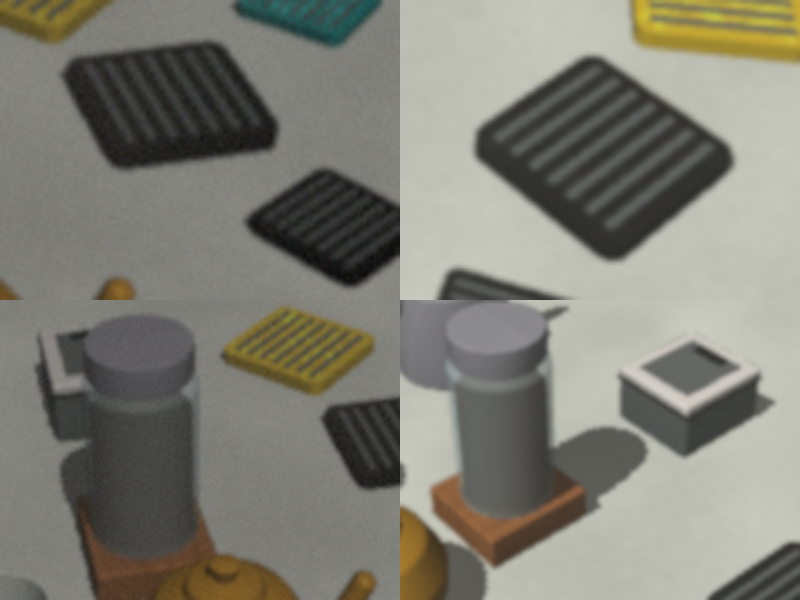

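The large dark square is confirmed: it is clearly bigger than the small dark plate at the crop's lower right. Next I fit its silhouette in both views, and fit the bin and foot corners jointly.

```bash
cat > fit.py <<'E'
from h import *
from scipy.optimize import minimize,least_squares
def outline(p,z):
    a=[]
    for k in range(4):
        c=np.array([48,48])*[(1,1),(-1,1),(-1,-1),(1,-1)][k]
        th=np.linspace(k*np.pi/2,(k+1)*np.pi/2,6)
        a.append(c+12*np.c_[np.cos(th),np.sin(th)])
    a=np.vstack(a)/1000;c,s=np.cos(p[2]),np.sin(p[2])
    a=a@np.array([[c,s],[-s,c]])+p[:2];return np.c_[a,np.full(len(a),z)]
def sil(cam,p,S=4):
    P=np.array([proj(cam,x) for x in np.vstack([outline(p,0),outline(p,.015)])])
    m=np.zeros((420*S,560*S),np.uint8);cv2.fillConvexPoly(m,np.round(cv2.convexHull(P.astype(np.float32))*S+S/2-.5).astype(int),255)
    return cv2.resize(m,(560,420),interpolation=cv2.INTER_AREA)/255.
def fit_trivet(ims,p0,thr=95):
    ms={}
    for cam,im in ims.items():
        g=im.astype(float).mean(2);near=cv2.dilate((sil(cam,p0,1)>0).astype(np.uint8),np.ones((25,25)))
        bg=np.median(g[near>0][g[near>0]>100]) if True else 0
        soft=np.clip((bg-10-g)/(bg-10-75),0,1)*near
        # fill ribs
        hard=(soft>.5).astype(np.uint8);hard=cv2.morphologyEx(hard,cv2.MORPH_CLOSE,np.ones((5,5)))
        n,l,st,ce=cv2.connectedComponentsWithStats(hard);q=proj(cam,np.array([*p0[:2],.01]))
        k=1+np.argmin([np.hypot(*(ce[i]-q)) if st[i,4]>200 else 1e9 for i in range(1,n)])
        ms[cam]=(l==k).astype(float)
    f=lambda p:sum(np.abs(sil(c,p)-m).sum()/m.sum() for c,m in ms.items())
    best=min((minimize(f,[p0[0],p0[1],a],method="Nelder-Mead",options=dict(initial_simplex=np.array([p0[0],p0[1],a])+np.array([[0,0,0],[.01,0,0],[0,.01,0],[0,0,.1]]),xatol=1e-4)) for a in (p0[2]-.25,p0[2],p0[2]+.25)),key=lambda r:r.fun)
    return best.x,best.fun
E
python3 - <<'E'
from fit import *
ims={c:cv2.imread(f"pics/{c}0.png") for c in("scene","side")}
for s in (ims,{"scene":ims["scene"]},{"side":ims["side"]}): print("trivet",*fit_trivet(s,[.512,.305,0.2]))
obs=[("f",1,-1,.035,212.8,236),("f",1,1,.035,238.8,255.2),("f",-1,1,.035,274,235.2),("f",1,1,0,238.8,266.4),("f",-1,1,0,273.6,244.8),
("b",1,-1,.069,288,190),("b",1,1,.069,314.8,205.2),("b",-1,1,.069,344,189.2),("b",-1,-1,.069,317.2,173.2),("b",1,1,0,314.4,222),("b",1,-1,0,288.8,204.8)]
def res(p,full=False):
    c,s=np.cos(p[2]),np.sin(p[2]);r=[]
    for k,sx,sy,z,u,v in obs:
        ox=p[3]/2+.055 if k=="f" else -p[3]/2-.055
        x,y=ox+sx*.055,sy*.05
        r+=list(proj("side",np.array([p[0]+c*x-s*y,p[1]+s*x+c*y,z]))-[u,v])
    return np.array(r)
r=least_squares(res,[.506,.035,0,.131],loss="soft_l1");print("gap",r.x,np.round(res(r.x).reshape(-1,2),1).tolist())
# kettle base: dark silhouette check by landmarks
c,d=ray("scene",[151.6,242.4])
E
```

```text
Traceback (most recent call last):
  File "fit.py", line 27, in fit_trivet
    best=min((minimize(f,[p0[0],p0[1],a],method="Nelder-Mead",options=dict(initial_simplex=np.array([p0[0],p0[1],a])+np.array([[0,0,0],[.01,0,0],[0,.01,0],[0,0,.1]]),xatol=1e-4)) for a in (p0[2]-.25,p0[2],p0[2]+.25)),key=lambda r:r.fun)
  File "fit.py", line 27, in <genexpr>
    best=min((minimize(f,[p0[0],p0[1],a],method="Nelder-Mead",options=dict(initial_simplex=np.array([p0[0],p0[1],a])+np.array([[0,0,0],[.01,0,0],[0,.01,0],[0,0,.1]]),xatol=1e-4)) for a in (p0[2]-.25,p0[2],p0[2]+.25)),key=lambda r:r.fun)
              ~~~~~~~~^^^^^^^^^^^^^^^^^^^^^^^^^^^^^^^^^^^^^^^^^^^^^^^^^^^^^^^^^^^^^^^^^^^^^^^^^^^^^^^^^^^^^^^^^^^^^^^^^^^^^^^^^^^^^^^^^^^^^^^^^^^^^^^^^^^^^^^^^^^^^^^^^^^^^^^^^^^^
  File "fit.py", line 26, in <lambda>
    f=lambda p:sum(np.abs(sil(c,p)-m).sum()/m.sum() for c,m in ms.items())
               ~~~^^^^^^^^^^^^^^^^^^^^^^^^^^^^^^^^^^^^^^^^^^^^^^^^^^^^^^^^
  File "fit.py", line 26, in <genexpr>
    f=lambda p:sum(np.abs(sil(c,p)-m).sum()/m.sum() for c,m in ms.items())
                          ~~~^^^^^
  File "fit.py", line 12, in sil
    P=np.array([proj(cam,x) for x in np.vstack([outline(p,0),outline(p,.015)])])
                ~~~~^^^^^^^
  File "h.py", line 12, in proj
    c=ctrl.calibration(cam);p=np.array(c["R"])@X+np.array(c["t"])
ValueError: time passes only in moves, steps and waits
```

```bash
python3 - <<'E'
s=open("h.py").read().replace("ctrl.calibration(","calib(").replace("def ray","""_C={}
def calib(n):
    if n=="wrist": return ctrl.calibration(n)
    if n not in _C: _C[n]=ctrl.calibration(n)
    return _C[n]
def ray""",1)
open("h.py","w").write(s)
E
cat > gapfit.py <<'E'
from fit import *
ims={c:cv2.imread(f"pics/{c}0.png") for c in("scene","side")}
for s in (ims,{"scene":ims["scene"]},{"side":ims["side"]}): print("trivet",*fit_trivet(s,[.512,.305,0.2]))
obs=[("f",1,-1,.035,212.8,236),("f",1,1,.035,238.8,255.2),("f",-1,1,.035,274,235.2),("f",1,1,0,238.8,266.4),("f",-1,1,0,273.6,244.8),
("b",1,-1,.069,288,190),("b",1,1,.069,314.8,205.2),("b",-1,1,.069,344,189.2),("b",-1,-1,.069,317.2,173.2),("b",1,1,0,314.4,222),("b",1,-1,0,288.8,204.8)]
def res(p):
    c,s=np.cos(p[2]),np.sin(p[2]);r=[]
    for k,sx,sy,z,u,v in obs:
        ox=p[3]/2+.055 if k=="f" else -p[3]/2-.055
        x,y=ox+sx*.055,sy*.05
        r+=list(proj("side",np.array([p[0]+c*x-s*y,p[1]+s*x+c*y,z]))-[u,v])
    return np.array(r)
r=least_squares(res,[.506,.035,0,.131],loss="soft_l1");print("gap",r.x,np.round(res(r.x).reshape(-1,2),1).tolist())
E
python3 gapfit.py
python3 - <<'E'
import cv2,numpy as np
a=cv2.imread("pics/scene0.png");b=cv2.imread("pics/side0.png")
r=lambda i,x,y,w,h:cv2.resize(i[y:y+h,x:x+w],(400,300),interpolation=cv2.INTER_CUBIC)
cv2.imwrite("pics/c2.png",np.hstack([r(a,90,150,160,120),r(b,170,110,120,90)]))
E
```

```text
trivet [0.50579632 0.30361524 0.03725914] 0.062583115218071
trivet [0.50583888 0.30259804 0.03715737] 0.02627556116280292
trivet [0.50593161 0.30439575 0.02936556] 0.02457874603140932
gap [0.50535058 0.04186591 0.02831807 0.12242199] [[-0.0, -2.9], [-1.3, 0.7], [2.1, -0.3], [-0.4, 0.8], [2.5, 1.2], [-0.3, -4.0], [-0.1, -1.8], [1.3, -1.9], [0.7, -1.4], [-1.4, 3.3], [-1.6, 2.5]]
```

View pics/c2.png

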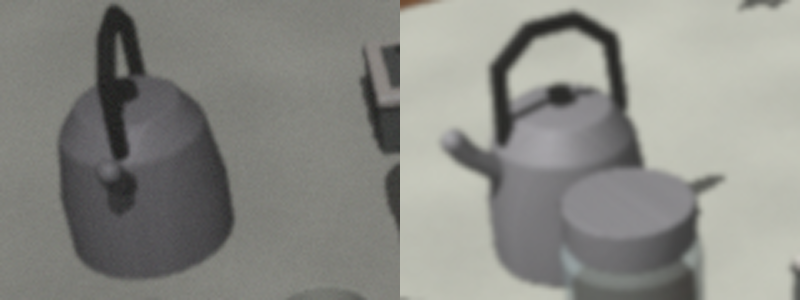

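The kettle base is about scene (157,262) and side (225,190), with the spout pointing to +x. The side-only gap fit leaves 3–4 px residuals, so I'll look down from above with the wrist camera, taking that chance to travel towards the trivet.

```bash
cat > go.py <<'E'
import sys
from h import *
from scipy.spatial.transform import Rotation as Ro
def to(x,y,z,psi=0.):
    """tool shift (cm) and turn to the TCP pose; psi = world yaw of the tool's y axis"""
    o=ctrl.get_obs();R=Ro.from_rotvec(o["tool_rot"]).as_matrix()
    T=np.array([[-np.sin(psi),np.cos(psi),0],[np.cos(psi),np.sin(psi),0],[0,0,-1]])
    print("t %.2f at"%o["t"],np.round(o["tool_pos"],4),"shift cm",np.round(R.T@(np.array([x,y,z])-o["tool_pos"])*100,2),"turn",np.round(Ro.from_matrix(R.T@T).as_rotvec(),3),"open",round(o["opening"],3))
if __name__=="__main__": to(*map(float,sys.argv[1:]))
E
sed -i 's/\[-np.sin(psi),np.cos(psi),0\]/[-np.sin(psi),np.cos(psi),0]/' go.py
python3 - <<'E'
s=open('go.py').read()
s=s.replace("T=np.array([[-np.sin(psi),np.cos(psi),0],[np.cos(psi),np.sin(psi),0],[0,0,-1]])","T=np.array([[-np.sin(psi),np.cos(psi),0],[np.cos(psi),np.sin(psi),0],[0,0,-1]]).T")
open('go.py','w').write(s)
E
python3 go.py .48 .12 .36
```

```text
t 0.90 at [ 0.2604 -0.5681  0.2313] shift cm [ 48.64 -53.4  -12.87] turn [ 0.    -0.    -1.141] open 0.085
```

```bash
python3 -m handwheel '[[[1,-1,-6],[0,0,0]],[[4,-4.4,-9],[0,0,0]],[[8,-8.8,-11],[0,0,0]],[[12,-13.2,-13],[0,0,0]],[[16,-17.6,-13],[0,0,0]]]'
python3 -m handwheel '[[[4,-4.4,0],[0,0,0]],[[8,-8.8,0],[0,0,0]],[[12,-13.2,0],[0,0,0]],[[16,-17.6,0],[0,0,0]],[[20,-22,0],[0,0,0]]]' 
python3 -m handwheel '[[[4,-4.4,0],[0,0,-0.18]],[[8,-8.8,0],[0,0,-0.36]],[[12,-13.2,0],[0,0,-0.54]],[[12.6,-13.8,0],[0,0,-0.72]],[[12.6,-13.8,0],[0,0,-0.9]]]'
python3 go.py .48 .12 .36
```

```text
t: 1.52
tool_pos: [0.3332, -0.3403, 0.3639]
tool_rot: [3.065, 0.668, 0.003]
contact_force: [0.4, -0.4, 0.4]
opening: 0.0855
grip_force: 0.0
t: 2.15
tool_pos: [0.4228, -0.0563, 0.3616]
tool_rot: [3.069, 0.669, 0.002]
contact_force: [1.2, -0.9, 0.9]
opening: 0.0853
grip_force: 0.0
t: 2.78
tool_pos: [0.4797, 0.1212, 0.3611]
tool_rot: [-2.464, -1.949, 0.001]
contact_force: [-0.4, 0.1, -0.2]
opening: 0.0853
grip_force: 0.0
t 2.77 at [0.4797 0.1212 0.3611] shift cm [-0.11  0.06  0.11] turn [-0.001  0.    -0.232] open 0.085
```

```bash
python3 -m handwheel '[[[0,0,0],[0,0,-0.12]],[[0,0,0],[0,0,-0.232]],[[0,0,0],[0,0,-0.232]]]' 0
python3 - <<'E'
from h import *
k=ctrl.calibration("wrist");im=ctrl.get_image("wrist");cv2.imwrite("pics/w1.png",im)
import json;json.dump({a:np.array(b).tolist() for a,b in k.items()},open("w1.json","w"))
R=np.array(k["R"]);print(-R.T@np.array(k["t"]),R[2],k["fx"])
for n in("trivet","kettle","bin","canister","gap"):
    for r in ctrl.landmark_of("wrist",n)[:3]:
        print(n,round(r["score"],2),np.round(r["position"],1),np.round(onz("wrist",r["position"]),3)[:2])
cv2.imwrite("pics/w1b.png",cv2.resize(im,(800,600),interpolation=cv2.INTER_CUBIC))
E
```

```text
t: 3.15
tool_pos: [0.4797, 0.1198, 0.3614]
tool_rot: [2.233, 2.21, 0.0]
contact_force: [0.1, -0.4, 0.4]
opening: 0.0427
grip_force: 0.0
[0.48000764 0.19275199 0.50393687] [-0.00227866 -0.28226604 -0.95933346] 325.19226210127806
trivet 0.71 [181.   84.5] [0.326 0.25 ]
trivet 0.66 [296.1  47.7] [0.506 0.3  ]
trivet 0.64 [388.7  12.7] [0.656 0.369]
kettle 0.86 [302.5 343.6] [ 0.521 -0.232]
kettle 0.57 [221.3 212.3] [0.383 0.04 ]
bin 0.98 [221.7 214.5] [0.383 0.036]
canister 0.8 [368.4 206.9] [0.625 0.047]
```

View pics/w1b.png

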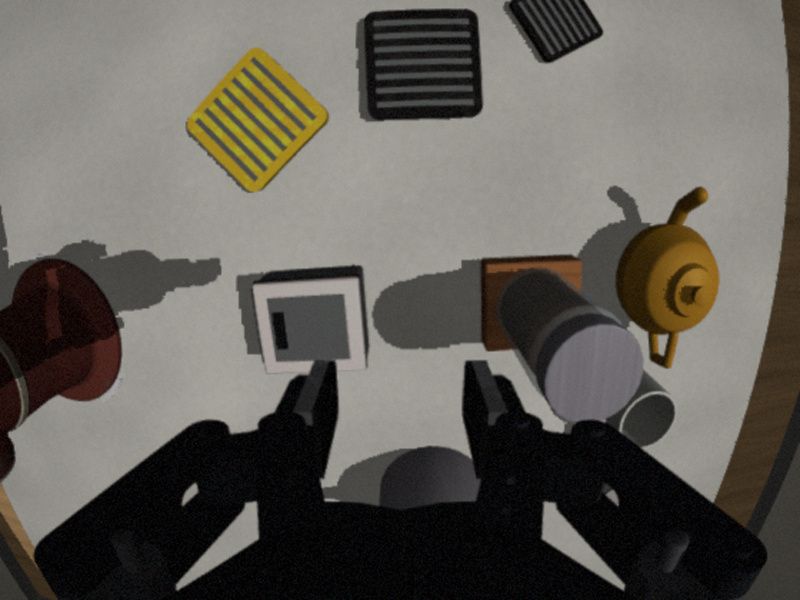

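The wrist view shows the trivet (display 424,64) almost square. The bin's lid runs from (253,284) to (366,368), and the foot's gap edge from (483,257) to (488,348). I'll fit the gap from these corners and refit the trivet.

Run:
```python
from h import *
import json
from scipy.optimize import least_squares
k={a:np.array(b) for a,b in json.load(open("w1.json")).items()}
def on(u,v,z):
    u,v=u/1.4286,v/1.4286
    d=np.array([(u-k["cx"])/k["fx"],(v-k["cy"])/k["fy"]]);r=np.hypot(*d)
    d=k["R"].T@np.array([*(d/r*np.sin(r)),np.cos(r)]);o=-k["R"].T@k["t"];return (o+d*(z-o[2])/d[2])[:2]
pts=[("foot bot NW +y",483,257,0),("foot bot +x+y",580,256,0),("foot top -x+y",485,264,.035),("foot top +x+y",581,264,.035),("foot top -x-y",488,348,.035),
("lid -x+y",253,284,.069),("lid +x+y",360,279,.069),("lid +x-y",366,369,.069),("lid -x-y",266,374,.069),("bin bot +x+y",362,267,0),("bin bot -x+y",256,271,0),
("triv",366,15,.015),("triv",476,11,.015),("triv",480,116,.015),("triv",372,119,.015)]
for n,u,v,z in pts: print(n,np.round(on(u,v,z),4))
```

```text
foot bot NW +y [0.5723 0.0922]
foot bot +x+y [0.6889 0.0942]
foot top -x+y [0.5683 0.0917]
foot top +x+y [0.6763 0.0922]
foot top -x-y [ 0.5758 -0.0028]
lid -x+y [0.3325 0.0818]
lid +x+y [0.4408 0.0852]
lid +x-y [ 0.4435 -0.0103]
lid -x-y [ 0.3357 -0.0172]
bin bot +x+y [0.4373 0.0819]
bin bot -x+y [0.3142 0.0796]
triv [0.4469 0.3583]
triv [0.5626 0.3641]
triv [0.5646 0.2465]
triv [0.4523 0.2428]
```

The fits agree: gap centre about (0.506, 0.039) with yaw about 0.033, trivet (0.506, 0.304) with yaw about 0.035, so it is about 8 mm off the line. I'll push with two part-open fingertips along a line tilted slightly to -x. First I go behind the trivet.

```bash
python3 -m handwheel '[[[5,0.4,2],[0,0,-0.033]],[[10,0.8,5],[0,0,-0.033]],[[15,1.2,8],[0,0,-0.033]],[[20,1.6,11],[0,0,-0.033]],[[25,2,14],[0,0,-0.033]]]' 0.4
python3 -m handwheel '[[[3,0.2,4],[0,0,0]],[[4,0.2,10],[0,0,0]],[[4,0.2,15],[0,0,0]],[[4,0.2,18],[0,0,0]],[[4,0.2,18],[0,0,0]]]'
python3 go.py .502 .41 .02 .033
python3 - <<'E'
from h import *
im=ctrl.get_image("wrist");cv2.imwrite("pics/w2.png",cv2.resize(im,(800,600),interpolation=cv2.INTER_CUBIC))
E
```

```text
t: 4.08
tool_pos: [0.502, 0.3713, 0.2204]
tool_rot: [2.195, 2.247, 0.001]
contact_force: [-0.2, -0.5, 0.1]
opening: 0.0254
grip_force: 0.0
t: 4.7
tool_pos: [0.5007, 0.4082, 0.0376]
tool_rot: [-2.194, -2.246, 0.011]
contact_force: [-0.4, -1.0, 0.3]
opening: 0.0259
grip_force: 0.0
t 4.70 at [0.5007 0.4082 0.0376] shift cm [0.18 0.14 1.76] turn [-0.006  0.004 -0.009] open 0.026
```

View pics/w2.png

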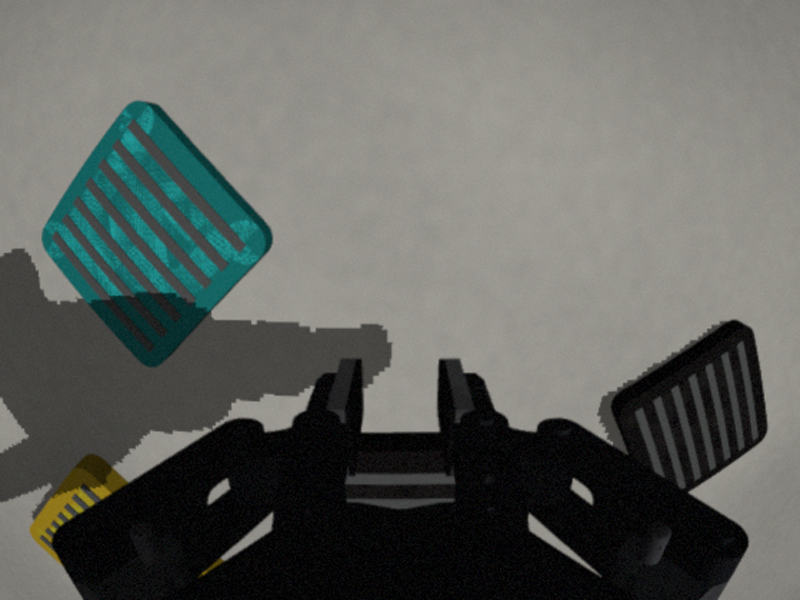

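The view shows free shelf behind the trivet, with the fingers clear of the turquoise plate (157,235) and the small dark one (690,405). Now I lower gently.

```bash
python3 -m handwheel '[[[0,0,1.2],[0,0,0]],[[0,0,2.4],[0,0,0]],[[0,0,2.9],[0,0,0]],[[0,0,3.2],[0,0,0]],[[0,0,3.2],[0,0,0]]]'
python3 go.py .498 .2 .006 .033
```

```text
t: 5.38
tool_pos: [0.5029, 0.4096, 0.0092]
tool_rot: [-2.195, -2.248, 0.0]
contact_force: [0.4, 0.0, 0.2]
opening: 0.0256
grip_force: 0.0
t 5.38 at [0.5029 0.4096 0.0092] shift cm [-20.94  -1.     0.32] turn [-0.     0.    -0.009] open 0.026
```

```bash
python3 -m handwheel '[[[-0.5,0,0.4],[0,0,-0.009]],[[-1.5,0,0.4],[0,0,-0.009]],[[-2.5,-0.05,0.4],[0,0,-0.009]],[[-3.3,-0.1,0.4],[0,0,-0.009]],[[-4.3,-0.15,0.4],[0,0,-0.009]]]'
python3 -m handwheel '[[[-1.5,-0.08,0],[0,0,0]],[[-3,-0.15,0],[0,0,0]],[[-4.5,-0.22,0],[0,0,0]],[[-6,-0.3,0],[0,0,0]],[[-7.5,-0.37,0],[0,0,0]]]'
python3 -m handwheel '[[[-1.5,-0.08,0],[0,0,0]],[[-3,-0.15,0],[0,0,0]],[[-4.2,-0.22,0],[0,0,0]],[[-5,-0.25,0],[0,0,0]],[[-5.3,-0.27,0],[0,0,0]]]'
python3 - <<'E'
from fit import *
ims={}
for c in("scene","side"): ims[c]=ctrl.get_image(c);cv2.imwrite(f"pics/{c}1.png",ims[c])
print(ctrl.get_obs()["tool_pos"])
for c in ims:
  for r in ctrl.landmark_of(c,"trivet")[:4]: print(c,round(r["score"],2),np.round(onz(c,r["position"]),3)[:2])
E
```

```text
t: 6.0
tool_pos: [0.5026, 0.3662, 0.0055]
tool_rot: [-2.185, -2.257, -0.001]
contact_force: [-0.6, -0.6, -0.3]
opening: 0.0255
grip_force: 0.6
t: 6.62
tool_pos: [0.5014, 0.2906, 0.0055]
tool_rot: [2.185, 2.258, 0.001]
contact_force: [0.3, 3.0, 1.6]
opening: 0.0258
grip_force: 1.1
t: 7.25
tool_pos: [0.5004, 0.238, 0.0053]
tool_rot: [-2.185, -2.257, -0.0]
contact_force: [1.3, 2.0, 1.3]
opening: 0.0252
grip_force: 1.1
[0.50008546 0.23788323 0.0049947 ]
scene 0.73 [0.493 0.172]
scene 0.66 [0.335 0.24 ]
scene 0.66 [0.403 0.452]
scene 0.65 [0.655 0.362]
side 0.94 [0.659 0.367]
side 0.81 [0.318 0.252]
side 0.77 [0.508 0.169]
side 0.59 [0.397 0.451]
```

Run:
```python
from fit import *
im={c:cv2.imread(f"pics/{c}1.png") for c in("scene","side")}
g={}
for c in im:
    i=cv2.resize(im[c],None,fx=4,fy=4,interpolation=cv2.INTER_CUBIC)
    for p,col in(((.5015,.167,.033),(0,0,255)),):
        P=np.array([proj(c,x) for x in outline(p,.015)]);cv2.polylines(i,[np.round(P*4+1.5).astype(int)],True,col,1)
    for sx in(-.0655,.0655):
        e=np.array([.506,.0385,0]);ax=np.array([1,.033,0]);ay=np.array([-.033,1,0])
        z=.035 if sx>0 else .069
        a,b=[proj(c,e+ax*sx+ay*s+np.array([0,0,z])) for s in(-.05,.05)]
        cv2.line(i,tuple(np.round(a*4+1.5).astype(int)),tuple(np.round(b*4+1.5).astype(int)),(0,255,0),1)
    q=proj(c,np.array([.5,.1,.02]))*4;x,y=int(q[0]-400),int(q[1]-300)
    g[c]=i[max(y,0):y+600,max(x,0):x+800]
cv2.imwrite("pics/c3.png",g["side"])
print(*[fit_trivet({"side":im["side"]},[.5015,.167,.033])])
```

```text
(array([0.50160055, 0.16968977, 0.01179642]), np.float64(0.37032758013385))
```

View pics/c3.png

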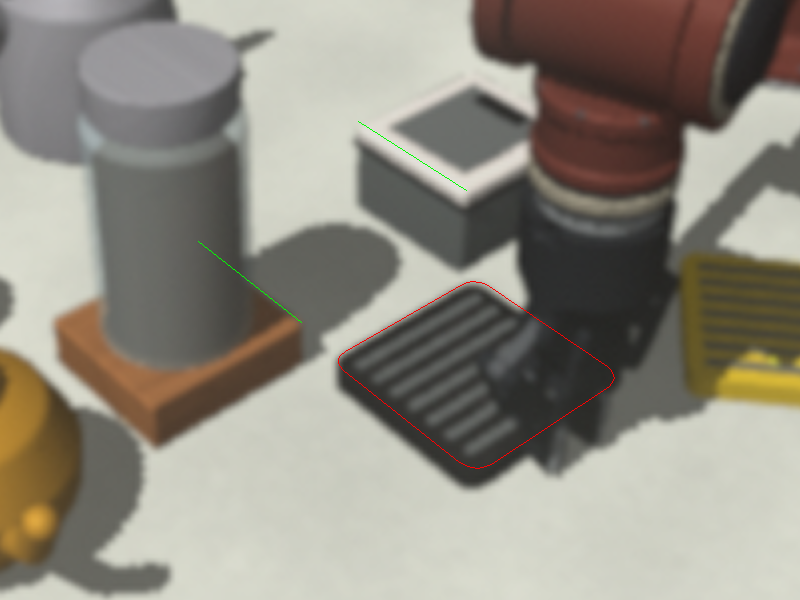

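The red outline sits on the trivet, so it followed the fingers. The foot corner (301,325) agrees with my gap model. I'll check the bottom corners numerically, bin (460,268) and foot (300,352), together with the trivet's near corners.

Run:
```python
from fit import *
c="side";q=proj(c,np.array([.5,.1,.02]))*4;x,y=int(q[0]-400),int(q[1]-300)
W=lambda u,v,z:np.round(onz(c,[(u+x-1.5)/4,(v+y-1.5)/4],z),4)[:2]
print("bin bot +x+y",W(460,268,0),"bin bot +x-y",W(359,207,0),"lid +x+y top",W(466,192,.069),"foot bot -x+y",W(301,352,0),"foot top -x+y",W(301,324,.035),"foot bot +x+y",W(157,446,0),"foot top +x+y",W(157,402,.035))
for X in ([.4381,.0863,0],[.5698,.0907,0],[.5698,.0907,.035],[.68,.0943,0]):print(np.round(proj(c,np.array(X))*4+1.5-[x,y]))
```

```text
bin bot +x+y [0.4319 0.0796] bin bot +x-y [ 0.4408 -0.0117] lid +x+y top [0.4404 0.0881] foot bot -x+y [0.5623 0.0803] foot top -x+y [0.5713 0.092 ] foot bot +x+y [0.6746 0.0928] foot top +x+y [0.6735 0.095 ]
[460. 277.]
[302. 366.]
[302. 322.]
[151. 452.]
```

```bash
python3 -m handwheel '[[[-1,0.02,0],[0,0,0]],[[-2.2,0.04,0],[0,0,0]],[[-3.4,0.05,0],[0,0,0]],[[-4.6,0.05,0],[0,0,0]],[[-5.6,0.05,0],[0,0,0]]]'
python3 -m handwheel '[[[-1,0,0],[0,0,0]],[[-2,0,0],[0,0,0]],[[-3,0,0],[0,0,0]],[[-4,0,0],[0,0,0]],[[-5,0,0],[0,0,0]]]'
python3 go.py .506 .109 .005 .033
```

```text
t: 8.07
tool_pos: [0.5027, 0.1816, 0.0053]
tool_rot: [-2.185, -2.257, 0.0]
contact_force: [0.4, 1.0, -1.0]
opening: 0.0258
grip_force: 0.5
t: 8.7
tool_pos: [0.5044, 0.1319, 0.0053]
tool_rot: [2.184, 2.258, 0.0]
contact_force: [0.0, 1.3, -0.1]
opening: 0.0257
grip_force: 0.5
t 8.70 at [0.5044 0.1319 0.0053] shift cm [-2.3   0.08  0.03] turn [ 0. -0.  0.] open 0.026
```

```bash
python3 -m handwheel '[[[-1,0,0],[0,0,0]],[[-2,0.03,0],[0,0,0]],[[-3,0.03,0],[0,0,0]],[[-4,0.03,0],[0,0,0]],[[-5,0.03,0],[0,0,0]]]'
python3 -m handwheel '[[[-1,0,0],[0,0,0]],[[-2,0,0],[0,0,0]],[[-3,0,0],[0,0,0]],[[-4,0,0],[0,0,0]],[[-5,0,0],[0,0,0]]]'
python3 - <<'E'
from fit import *
g=[]
for c in("scene","side"):
    i=ctrl.get_image(c);cv2.imwrite(f"pics/{c}2.png",i)
    for r in ctrl.landmark_of(c,"kettle")[:2]: print(c,round(r["score"],2),np.round(onz(c,r["position"]),3)[:2])
    i=cv2.resize(i,None,fx=4,fy=4,interpolation=cv2.INTER_CUBIC)
    P=np.array([proj(c,x) for x in outline((.5085,-.040,.033),.015)]);cv2.polylines(i,[np.round(P*4+1.5).astype(int)],True,(0,0,255),1)
    for z,col in((0,(0,255,0)),(.05,(255,255,0))):
        P=np.array([proj(c,np.array([.522+.07*np.cos(a),-.225+.07*np.sin(a),z])) for a in np.linspace(0,6.28,60)]);cv2.polylines(i,[np.round(P*4+1.5).astype(int)],True,col,1)
    q=proj(c,np.array([.5,-.13,.02]))*4;x,y=int(q[0]-200),int(q[1]-250)
    g.append(i[y:y+500,x:x+400])
cv2.imwrite("pics/c4.png",np.hstack(g));print(ctrl.get_obs()["tool_pos"])
E
```

```text
t: 9.32
tool_pos: [0.5063, 0.082, 0.0053]
tool_rot: [-2.184, -2.258, -0.0]
contact_force: [0.2, 0.5, -1.2]
opening: 0.0256
grip_force: 0.6
t: 9.95
tool_pos: [0.508, 0.032, 0.0053]
tool_rot: [-2.184, -2.258, 0.0]
contact_force: [0.1, 2.2, 1.0]
opening: 0.0256
grip_force: 0.7
scene 0.6 [ 0.51  -0.225]
side 0.7 [ 0.523 -0.214]
[0.50803996 0.03222561 0.00535385]
```

View pics/c4.png

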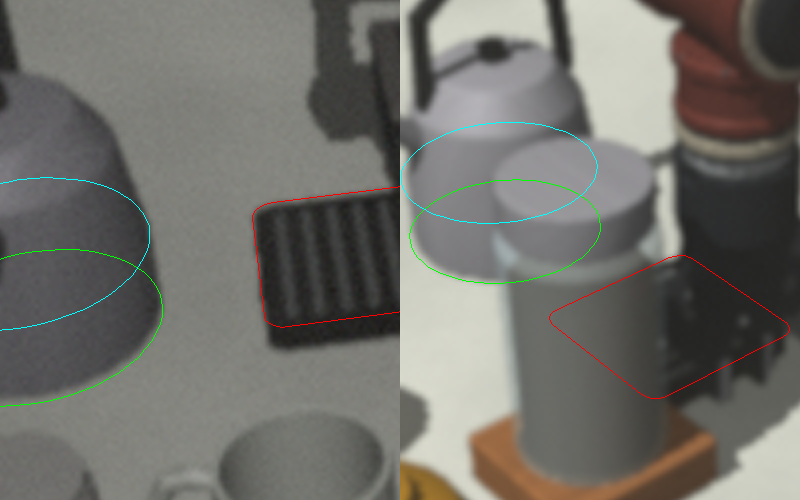

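The fit is good: kettle at (0.522, -0.225) and trivet at (0.5085, -0.040). I push 46 mm more, slowing down, to a centre at y of about -0.086, then back off.

```bash
python3 -m handwheel '[[[-1,0,0],[0,0,0]],[[-2,0,0],[0,0,0]],[[-2.9,0,0],[0,0,0]],[[-3.6,0,0],[0,0,0]],[[-4,0,0],[0,0,0]]]'
python3 -m handwheel '[[[-0.3,0,0],[0,0,0]],[[-0.5,0,0],[0,0,0]],[[-0.6,0,0],[0,0,0]],[[-0.6,0,0],[0,0,0]]]'
python3 -m handwheel '[[[1,0,0],[0,0,0]],[[3,0,0],[0,0,0]],[[6,0,0],[0,0,0]],[[10,0,0],[0,0,0]],[[13,0,0],[0,0,0]]]'
python3 -m handwheel '[[[4,0,0],[0,0,0]],[[5,0,-5],[0,0,0]],[[5,0,-10],[0,0,0]],[[5,0,-15],[0,0,0]],[[5,0,-15],[0,0,0]]]'
python3 - <<'E'
from fit import *
c="scene";i=ctrl.get_image(c)
print(ctrl.get_obs()["t"],fit_trivet({c:i},(.51,-.086,.033)))
for n in("trivet","kettle"):
  for r in ctrl.landmark_of(c,n)[:1]: print(n,round(r["score"],2),np.round(onz(c,r["position"]),3)[:2])
i=cv2.resize(i,None,fx=4,fy=4,interpolation=cv2.INTER_CUBIC)
P=np.array([proj(c,x) for x in outline((.51,-.086,.033),.015)]);cv2.polylines(i,[np.round(P*4+1.5).astype(int)],True,(0,0,255),1)
P=np.array([proj(c,np.array([.522+.07*np.cos(a),-.225+.07*np.sin(a),0])) for a in np.linspace(0,6.28,60)]);cv2.polylines(i,[np.round(P*4+1.5).astype(int)],True,(0,255,0),1)
q=proj(c,np.array([.5,-.12,.02]))*4;x,y=int(q[0]-400),int(q[1]-300);cv2.imwrite("pics/c5.png",i[y:y+600,x:x+800])
E
```

```text
t: 10.78
tool_pos: [0.5093, -0.0079, 0.0053]
tool_rot: [-2.185, -2.257, -0.0]
contact_force: [-0.6, 1.3, -0.1]
opening: 0.0256
grip_force: 0.8
t: 11.28
tool_pos: [0.5095, -0.0134, 0.0053]
tool_rot: [2.184, 2.258, -0.0]
contact_force: [-0.7, 1.1, 0.6]
opening: 0.0254
grip_force: 0.4
t: 11.9
tool_pos: [0.5049, 0.1183, 0.0054]
tool_rot: [2.183, 2.259, 0.0]
contact_force: [-0.1, -0.4, 0.5]
opening: 0.0255
grip_force: 0.0
t: 12.52
tool_pos: [0.5067, 0.1677, 0.1612]
tool_rot: [2.179, 2.254, 0.013]
contact_force: [-0.2, -0.3, -0.2]
opening: 0.0255
grip_force: 0.0
12.575 (array([ 0.51288766, -0.0848241 ,  0.02660069]), np.float64(0.33439683201885956))
trivet 0.81 [ 0.503 -0.083]
kettle 0.87 [ 0.522 -0.226]
```

View pics/c5.png

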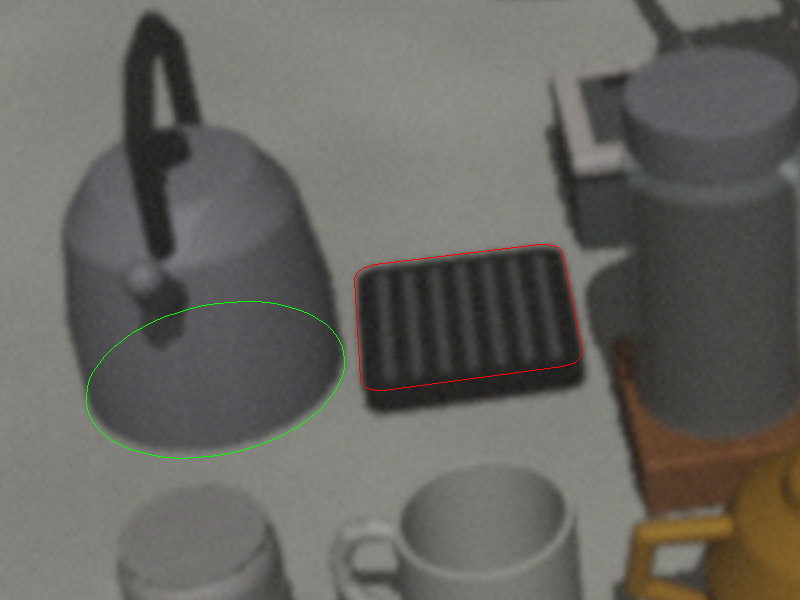

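The trivet lies flat, outline on prediction (470,318), about 8 mm from the kettle. It is clear of the gap and the kettle has not moved. The robot touches nothing.

```bash
python3 -c "
from station import ctrl
print(ctrl.finish_job())"
```

```text
the job is handed in; nothing more can be done
None
```

The job is handed in at about 12.6 s on the robot's clock: by my measurements the trivet went through the gap and lies flat about 125 mm past the gap's centre and 8–10 mm from the kettle, which did not move; the hand-in gave no verdict.

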